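# Tip a heel blank into the cradle and slide the lock home

### The arm

A 6-joint arm with a two-finger parallel gripper is mounted at the origin on the work surface. World frame = base frame: x ahead of the robot, y to its left, z up, the work surface at z = 0. Lengths are in m, angles in rad, forces in N, time in s.
With the tool pointing down it reaches from about 0.375 to 0.925 m from the base axis. Payload 5.7 kg.
Tool frame: the origin (TCP) lies midway between the tips of the shut fingers; the grasp point (between the pads) lies 19 mm behind it; z points along the fingers, y is the line along which they close (so a half turn about z gives the same grasp; the last joint's range is limited). The gripper opens to 88 mm and grips with 3 to 60 N. Pads are 20 mm wide; open, the fingers measure 115 mm over their backs; the gripper's body (75 mm by 178 mm) begins 61 mm behind the grasp point.
Start: joints at [-1.31, 0.359, 1.51, -0, 1.272, -0.115], TCP at [0.22, -0.558, 0.223] pointing down, gripper open.
Joint ranges: [-2.97, 2.97], [-1.01, 2.36], [0.21, 2.38], [-0.96, 4.11], [0.2, 2.71], [-2.98, 2.98]. Speed limits (rad/s): [2.39, 2.39, 3.14, 3.14, 3.14, 3.14].

### API

Orientations are given as a unit quaternion [x, y, z, w].
In Python, from bench import move_ptp, servo_line, goto_joints, move_gripper, sleep, inverse_kinematics, capture, PlanningError, close_job, spot_in, silhouettes, current_clock, current_joint_pos, current_qvel, current_joint_torque, current_position, current_orientation, current_force, current_torque, current_finger_gap, current_grip_force gives the robot as it stands. Calls block until the motion is done:
- move_ptp(position, orientation): joint-space move of the TCP to a pose.
- servo_line(position, orientation=None, rate=0.15, contact_N=None): straight line of the TCP; orientation=None keeps the orientation; rate is the mean speed in m/s. With contact_N (N) it stops when the force on the tool has changed by that much, and returns True; else False.
- goto_joints(angles): joint-space move.
- move_gripper(opening): finger opening in m; the grip force is fixed at half the most; returns when the fingers have stopped.
- sleep(seconds).
- inverse_kinematics(position, orientation): joint angles nearest the present ones, or None.
- capture(name): name is "side" or "top" or "wrist"; returns a dict with "image" (400x640x3 uint8, blue, green, red), "range_z" (400x640 float32, m along the optical axis (not along the pixel's ray), 0 where there is no reading), "intrinsics" (3x3 intrinsics, pixels), "k1" (the pictures are not rectified: a ray, as slopes to the right and down, at radius r is drawn at 1 + k1 r^2 times it, then the intrinsics apply), "R" (3x3) and "t" (3): a world point X has camera coordinates R X + t. Camera axes: x right, y down, z forward; pixel columns grow to the right and rows downward; lengths in m; the calibration is good to about 2 mm. A picture is of the moment at which its call begins.
A pose or a line that the arm cannot do raises PlanningError and nothing moves.
- close_job(): hands the job in; it is judged then, once.
Trained networks look in the newest picture that a camera, given by its name, has taken for a name from the list of things; names that differ only in an ending like _2 or _b are one class to them, and where a whole thing is asked for, a point or a joint stands for the part that bears it (a point fixed in the world has none). Each returns a list of dicts, best first, with "conf" (0 to 1); they miss things now and then, are a little off and sometimes report something else, mostly with a low value. They report only what shows in the picture. A call takes as long as a camera call.
- spot_in(camera, query): "xy" ([column, row] in pixels, amid what is visible of it).
- silhouettes(camera, query): "region" (400x640 bool, what is visible of it) and "xy" ([column, row] in pixels, amid what is visible of it).
Readings, each from a call of its own:
- current_clock(): time.
- current_joint_pos(): joint angles.
- current_qvel(): joint speeds.
- current_joint_torque(): joint torques, N m.
- current_position(): TCP position.
- current_orientation(): TCP orientation.
- current_force(): force on the tool from outside, world axes, zero at the start.
- current_torque(): the same for the moment, N m.
- current_finger_gap(): finger opening in m.
- current_grip_force(): force on a finger pad.
Only numpy, scipy, OpenCV 4.12 (cv2) and the standard library are available. Lean on these libraries where they do the work, as an engineer would, in place of code of your own. Each camera call takes 0.05 s, during which the arm holds its last target. There are 200 camera calls.

### The job

Tip the standing heel blank forward over the step of the green cradle so that it lies along the aluminium deck, and push it on until its rubber end sits squarely against the backstop. Then push the black grip of the lock slide along its channel, into the hood and past the light spring buffer, until it is fully home against the hidden end stop, feeling for the stop gently and never ramming it. Let go, and leave the tools, tin and jar about where they are.

Things in the scene. Friction and masses are not known exactly. Their poses are not given: they have to be found in the camera images.
- cradle: Heel cradle, green steel bed fixed to the table, 12 mm high, x -98 to +136, y -220 to +150 mm. Origin on the table under the step's upper edge; x points from apron over the step to the backstop, y along the step, z up. Apron: x below 0, top at z 12. Aluminium deck: x above 0, top at z 26; the step is its 14 mm upright face at x = 0. The slide's channel runs on the apron along y at x = -34 mm.
- backstop (a point): Centre of the top of the near face of the backstop, a steel bar 130 mm long (y) on the deck: face at cradle x = 103 mm, top at z 48 mm.
- heel: The heel blank as a body, 0.3 to 0.55 kg; origin at the centre of its plain end. Pushed high on its near face it slides until the step stops its foot, tips over the edge with 1 to 3 N, passes its balance at about 35 degrees and falls onto the deck, 10 to 35 mm short of the backstop. Lying, its centre is at z 56, its top at z 86 mm; it slides on the deck with 2 to 6 N. Up to the backstop, its plain end still juts 7 mm over the apron.
- heel_center (a point): Centre of the heel blank, a block of brown layers with a black rubber pad on one end, 60 (x) by 70 (y) by 110 mm (z). It starts standing on the apron on its plain end, rubber end up, its z up and its x roughly along the cradle's x, its 70 mm wide far face 2 to 14 mm short of the step, turned up to 5 degrees.
- heel_top (a point): Centre of the heel blank's rubber end face, 55 mm from heel_center along the blank's z.
- slide (a joint): Travel of the lock slide in m, 0 at its outer end, growing along the cradle's +y, towards the hood. The end stop under the hood halts it somewhere between 0.14 and 0.21. It takes about 4 N to move slowly, up to 8 N over the last 8 mm (buffer), and stays where it is left. Its bar passes through the place where the blank stands at first, and behind the plain end of the lying blank.
- slide_grip (a point): Centre of the top of the slide's grip, at z 88 mm: an upright black block 24 by 24 mm (its cap 28 by 28 mm from z 80 to 88), standing up from z 36 mm on the slide's steel bar. Free to be pushed on its -y side.
- slide_nose (a point): Centre of the bar's end face on the +y side, which enters the hood: 110 mm along the cradle's y from the grip's axis, at z 25 mm. The bar is 20 mm wide (x), 22 mm high (z 14 to 36 mm), and goes 20 mm beyond the grip's axis on the -y side.
- hood_mouth (a point): Centre of the open mouth of the hood, a green cover 38 (x) by 90 mm (y) over the +y end of the channel, its top at z 46 mm. The bar's nose goes in here.
- buffer (a joint): How far the sprung buffer of the end stop is pressed in by the bar's nose, in m: 0 free, 0.008 fully home on the solid stop (the spring takes 1 to 2.5 N). Buffer and stop are under the hood, out of sight, at a place that differs each time and can only be felt: at the solid stop the force rises by some 20 N per mm. Pushing the slide with over 40 N would knock the stop out of set.
- tin: Red polish tin, 68 mm across, 35 mm high, standing on the deck's right end; origin under its base.
- jar: Small jar, 48 mm across, 60 mm high, standing on the deck's left end; origin under its base.
- hammer: Hammer 240 mm long, lying on the table to the right.
- brush: Brush 180 mm long, lying on the table to the left, near the robot.
- driver: Screwdriver 200 mm long, lying on the table to the left.

How it is judged:
On the way, in this order (a step that is already met when the one before it is completed fails the run):
1. the blank has been tipped over the step and lies on the deck on its former far face, rubber end up against the backstop (x of heel_center in the frame of cradle between 0.042 and 0.056 m and y of heel_center in the frame of cradle between -0.032 and 0.032 m and z of heel_center in the frame of cradle between 0.05 and 0.062 m and x of heel_top in the frame of cradle above 0.098 m and angle between the x axis of heel_center and the z axis of cradle, either way round below 0.1 rad and angle between the z axis of heel_center and the x axis of cradle, either way round below 0.1 rad), for 0.2 s.
2. the slide is home against the end stop (value of joint buffer above 0.006 m), for 0.2 s.
At the end, for the whole second after the job is handed in: The blank lies at rest on its former far face (within 6 deg), rubber end within 5 mm of the backstop and square to it within 6 deg, within 32 mm of cradle y = 0; the slide rests within 2 mm of its solid end stop (buffer in over 6 of 8 mm) (all of step 1 and value of joint buffer above 0.006 m and linear speed of heel below 0.02 m/s and velocity of joint slide below 0.01 m/s); the robot touches nothing.
It fails at once if the slide is pushed with more than 40 N (contact force between any of the fingers, the arm and slide above 40 N).
It fails at once if a tool, the tin or the jar is moved more than 40 mm (distance of any of tin, jar, hammer, brush, driver from where it was at the start of the episode above 0.04 m).
It also fails if it takes over 72 s, if anything falls off the work surface, if the arm or the gripper's body presses on something with over 40 N, if the wrist force passes 120 N, or if a joint passes its speed limit or range.

## Working session

There is one attempt and no reset: what is moved stays moved. The work goes in short steps, each a Python script; the robot and the scene stay as the last script left them, time stands still between calls to the robot, and variables do not carry over. Pictures are saved under pics/ and viewed, at most 10 in all, crops included, and the job is handed in when it is done.

```bash
mkdir -p pics; ls
cat > h.py <<'E'
import numpy as np, cv2
from bench import *
def unproj(c,u,v,z):
    K=c["intrinsics"];d=np.array([(u-K[0,2])/K[0,0],(v-K[1,2])/K[1,1]],float)
    s=d.copy()
    for _ in range(10): s=d/(1+c["k1"]*(s@s if s.ndim==1 else (s**2).sum(0)))
    p=np.vstack([s.reshape(2,-1)*z,np.ones(s.reshape(2,-1).shape[1])*z])
    return (c["R"].T@(p-np.reshape(c["t"],(3,1)))).T
def cloud(c,m):
    v,u=np.nonzero(m&(c["range_z"]>0));return unproj(c,u,v,c["range_z"][v,u])
def proj(c,X):
    p=c["R"]@X+np.ravel(c["t"]);s=p[:2]/p[2];s=s*(1+c["k1"]*(s@s));K=c["intrinsics"]
    return K[0,0]*s[0]+K[0,2],K[1,1]*s[1]+K[1,2]
E
python3 - <<'E'
from h import *
for n in("top","side"):
    c=capture(n);cv2.imwrite(f"pics/{n}0.png",c["image"])
    print(n,np.round(-c["R"].T@np.ravel(c["t"]),3))
    for q in("heel","cradle","slide_grip","hood_mouth","backstop","slide_nose","tin","jar","hammer","brush","driver"):
        try:
            for r in silhouettes(n,q)[:2]:
                P=cloud(c,r["region"]); print(q,round(r["conf"],2),np.round(r["xy"]),len(P),np.round(np.percentile(P,[2,50,98],axis=0),3).tolist() if len(P) else '')
        except Exception as e: print(q,e)
        try:
            for r in spot_in(n,q)[:1]: print('  spot',q,round(r["conf"],2),np.round(r["xy"]))
        except Exception as e: print(q,e)
print(current_clock())
E
```

```text
pics
top [0.45  0.004 1.153]
heel 0.83 [292. 204.] 607 [[0.488, 0.033, 0.017], [0.519, 0.068, 0.121], [0.549, 0.104, 0.125]]
  spot heel 0.73 [292. 204.]
cradle 0.73 [310. 189.] 8288 [[0.44, -0.159, 0.008], [0.566, 0.014, 0.025], [0.695, 0.202, 0.049]]
  spot cradle 0.57 [311. 189.]
slide_grip 0.55 [340. 213.] 318 [[0.476, -0.123, 0.031], [0.496, -0.073, 0.037], [0.514, -0.006, 0.09]]
  spot slide_grip 0.77 [337. 212.]
hood_mouth 0.71 [309. 190.] 8450 [[0.439, -0.161, 0.007], [0.566, 0.013, 0.025], [0.696, 0.203, 0.05]]
  spot hood_mouth 0.69 [310. 190.]
backstop 0.88 [309. 190.] 8013 [[0.442, -0.156, 0.008], [0.565, 0.014, 0.025], [0.695, 0.2, 0.049]]
backstop 0.22 [290. 204.] 606 [[0.488, 0.033, 0.017], [0.52, 0.069, 0.121], [0.552, 0.107, 0.125]]
  spot backstop 0.59 [308. 188.]
slide_nose 0.54 [339. 213.] 363 [[0.475, -0.12, 0.01], [0.496, -0.071, 0.036], [0.515, -0.003, 0.09]]
slide_nose 0.33 [445. 208.] 857 [[0.359, -0.443, 0.01], [0.503, -0.391, 0.023], [0.589, -0.367, 0.029]]
  spot slide_nose 0.61 [344. 212.]
tin 0.62 [352. 173.] 378 [[0.58, -0.129, 0.045], [0.608, -0.1, 0.0
[... 1949 characters left out ...]

tin 0.63 [345. 246.] 501 [[0.58, -0.139, 0.029], [0.61, -0.12, 0.059], [0.64, -0.079, 0.063]]
tin 0.56 [328. 231.] 5364 [[0.435, -0.176, 0.002], [0.57, -0.041, 0.025], [0.694, 0.175, 0.07]]
  spot tin 0.85 [345. 244.]
jar 0.39 [345. 245.] 507 [[0.58, -0.139, 0.027], [0.61, -0.12, 0.058], [0.641, -0.079, 0.063]]
  spot jar 0.74 [303. 346.]
hammer 0.95 [305. 347.] 1709 [[0.361, -0.452, 0.004], [0.505, -0.4, 0.023], [0.591, -0.373, 0.027]]
  spot hammer 0.82 [303. 346.]
brush 0.54 [276. 163.] 333 [[0.311, 0.251, 0.001], [0.384, 0.319, 0.016], [0.44, 0.382, 0.022]]
  spot brush 0.53 [278. 164.]
driver 0.51 [331. 161.] 136 [[0.558, 0.294, -0.001], [0.57, 0.337, 0.021], [0.582, 0.445, 0.027]]
2.3
```

Run:
```python
from h import *
c=capture("top")
cv2.imwrite("pics/t1.png",cv2.resize(c["image"][110:270,180:480],None,fx=2.6,fy=2.6,interpolation=cv2.INTER_CUBIC))
P=cloud(c,np.ones((400,640),bool))
P=P[(P[:,0]>.4)&(P[:,0]<.74)&(abs(P[:,1])<.26)]
def rect(n,m):
    r=cv2.minAreaRect(P[m][:,:2].astype(np.float32)); print(n,m.sum(),np.round(r[0],4),np.round(r[1],4),round(r[2],2)); return r
z=P[:,2]
rect("bed",(z>.006)&(z<.034)); h=rect("heeltop",(z>.11))
rect("grip",(z>.076)&(z<.1)&(P[:,0]<.54)&(P[:,1]<-.06))
b=(z>.04)&(z<.055);rect("z48",b&(P[:,0]>.6)&(abs(P[:,1])<.09)); rect("hood",b&(P[:,1]>.1)&(P[:,0]<.6))
m=(z>.03)&(z<.042)&(P[:,0]<.54)&(P[:,1]<.03);rect("bar",m)
d=(z>.02)&(z<.032)&(P[:,0]>.54);rect("deck",d)
```

```text
bed 7410 [0.5515 0.018 ] [0.4302 0.3259] 85.11
heeltop 567 [0.5204 0.0691] [0.0702 0.06  ] 79.53
grip 98 [ 0.4876 -0.1104] [0.0276 0.0278] 79.65
z48 190 [0.6417 0.0041] [0.1837 0.0412] 75.88
hood 394 [0.5433 0.1689] [0.0902 0.038 ] 78.66
bar 232 [ 0.5091 -0.0743] [0.1432 0.0567] 89.33
deck 4404 [0.6073 0.0136] [0.3711 0.1557] 78.79
```

View pics/t1.png

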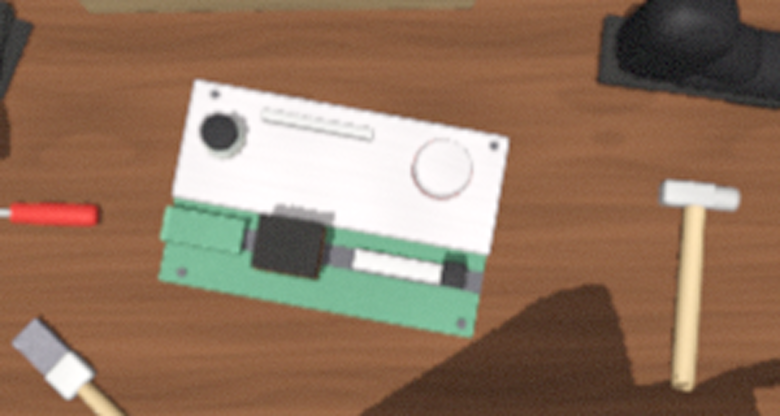

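```bash
cat >> h.py <<'E'
yaw=np.arctan2(-.0557,.2793)
ex=np.array([np.cos(yaw),np.sin(yaw)]);ey=np.array([-ex[1],ex[0]])
def loc(P,o): d=P[:,:2]-o; return np.c_[d@ex,d@ey,P[:,2]]
E
python3 - <<'E'
from h import *
o0=(np.array([.4876,-.1104])+np.array([.5433,.1689]))/2+.034*ex
for n in("top","side"):
    c=capture(n);L=loc(cloud(c,np.ones((400,640),bool)),o0)
    z=L[:,2];x=L[:,0];y=L[:,1]
    def s(nm,m): print(n,nm,m.sum(),np.round(np.percentile(L[m],[1,50,99],axis=0),4).tolist())
    s("deck",(z>.021)&(z<.031)&(x>.03)&(x<.16)&(abs(y)<.25))
    s("apron",(z>.007)&(z<.017)&(x<-.06)&(x>-.13)&(abs(y)<.25))
    s("backstop",(z>.042)&(z<.055)&(x>.08)&(x<.14)&(abs(y-.02)<.075))
    s("heel",(z>.118)&(z<.13)&(abs(x)<.1)&(abs(y)<.15))
    s("grip",(z>.08)&(z<.095)&(abs(x)<.1)&(y<-.06)&(y>-.25))
    s("hood",(z>.042)&(z<.05)&(x<0)&(y>.08))
print(o0,current_orientation())
from scipy.spatial.transform import Rotation as R
for a in(0,np.pi):
    q=(R.from_euler('z',yaw+a)*R.from_euler('x',np.pi)).as_quat();print(q,inverse_kinematics([.46,.08,.15],q))
E
```

```text
top deck 3329 [[0.0306, -0.1796, 0.0215], [0.0787, 0.0058, 0.0257], [0.1357, 0.1848, 0.0302]]
top apron 1466 [[-0.0981, -0.1791, 0.0074], [-0.0799, -0.0048, 0.0117], [-0.0604, 0.1841, 0.0163]]
top backstop 175 [[0.1026, -0.0264, 0.0422], [0.1086, 0.0336, 0.0473], [0.1149, 0.0933, 0.0529]]
top heel 537 [[-0.0662, 0.0059, 0.1182], [-0.0368, 0.0397, 0.1215], [-0.0075, 0.074, 0.1253]]
top grip 98 [[-0.0476, -0.1556, 0.0829], [-0.0339, -0.1423, 0.0873], [-0.0203, -0.1286, 0.0914]]
top hood 381 [[-0.0527, 0.0983, 0.0422], [-0.0343, 0.143, 0.0454], [-0.0152, 0.1874, 0.0497]]
side deck 2259 [[0.0308, -0.1833, 0.022], [0.0818, -0.0231, 0.0253], [0.1373, 0.1782, 0.0292]]
side apron 689 [[-0.0962, -0.1833, 0.0079], [-0.0805, -0.0814, 0.0112], [-0.0603, 0.0972, 0.0152]]
side backstop 109 [[0.1046, -0.0278, 0.0434], [0.1107, 0.0273, 0.0471], [0.1165, 0.094, 0.0504]]
side heel 292 [[-0.0637, 0.004, 0.1183], [-0.0347, 0.0363, 0.121], [-0.0057, 0.0754, 0.1238]]
side grip 87 [[-0.0452, -0.1586, 0.0818], [-0.0321, -0.1471, 0.087], [-0.0192, -0.1311, 0.089]]
side hood 396 [[-2.3901, 0.1582, 0.0422], [-0.6113, 0.9789, 0.046], [-0.013, 2.3353, 0.0498]]
[0.54879341 0.02260042] [ 9.82396020e-01  1.86810211e-01 -3.80629246e-06 -7.23229549e-05]
[ 9.95160431e-01 -9.82635106e-02 -6.01690469e-18  6.09360018e-17] [ 2.40823337e-02  2.56394226e-01  1.87731522e+00 -4.44089210e-16
  1.00788321e+00  1.79172333e+00]
[9.82635106e-02 9.95160431e-01 6.09360018e-17 6.01690469e-18] [ 0.02408233  0.25639423  1.87731522  0.          1.00788321 -1.34986932]
```

```bash
cat >> h.py <<'E'
O=np.array([.54879341,.02260042])+.0375*ey
from scipy.spatial.transform import Rotation as Rot
Q=(Rot.from_euler('z',yaw+np.pi)*Rot.from_euler('x',np.pi)).as_quat()
def W(x,y,z): return list(O+x*ex+y*ey)+[z]
E
python3 - <<'E'
from h import *
move_gripper(.03)
move_ptp(W(-.11,.0015,.26),Q)
servo_line(W(-.11,.0015,.105),Q,rate=.2)
for x in(-.075,-.055,-.04,-.03,-.02,-.01):
    servo_line(W(x,.0015,.105),Q,rate=.04);print(x,np.round(current_force(),2))
servo_line(W(-.03,.0015,.105),rate=.1);servo_line(W(-.03,.0015,.16),rate=.2);servo_line(W(-.10,.0015,.16),rate=.2)
print(current_clock())
for n in("top","side"):
    c=capture(n);cv2.imwrite(f"pics/{n}2.png",c["image"][110:290,180:480])
    L=loc(cloud(c,np.ones((400,640),bool)),O);m=(L[:,2]>.077)&(L[:,2]<.095)&(abs(L[:,1])<.055)&(L[:,0]>-.07)&(L[:,0]<.12)
    print(n,m.sum(),np.round(np.percentile(L[m],[1,50,99],axis=0),4).tolist(),cv2.minAreaRect(L[m][:,:2].astype(np.float32)))
a=cv2.imread("pics/top2.png");b=cv2.imread("pics/side2.png");cv2.imwrite("pics/both2.png",cv2.resize(np.hstack([a,b]),(800,240)))
E
```

```text
-0.075 [-0.74 -0.8  -0.4 ]
-0.055 [-1.1   0.54 -1.17]
-0.04 [ 0.02  0.42 -0.34]
-0.03 [ 0.54 -0.05 -0.4 ]
-0.02 [ 0.32  0.53 -0.8 ]
-0.01 [-0.37  0.55 -1.36]
11.4667
top 793 [[-0.0177, -0.0314, 0.0808], [0.0324, 0.0049, 0.0856], [0.0778, 0.0372, 0.0903]] ((0.028506441041827202, 0.0030661001801490784), (0.10133520513772964, 0.07013723999261856), 0.17984166741371155)
side 597 [[-0.0277, -0.0344, 0.078], [0.0259, -0.0032, 0.0849], [0.0798, 0.0368, 0.0883]] ((0.02553757280111313, 0.0012910030782222748), (0.07398279011249542, 0.11015386879444122), 88.54045104980469)
```

View pics/both2.png

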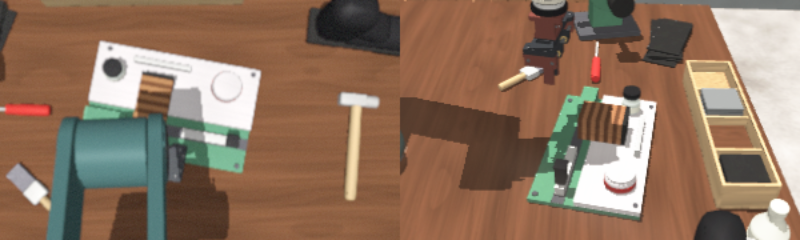

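The blank fell flat on the deck, about 23 mm short of the backstop and square to it. I'll push it on from the plain end.

Run:
```python
from h import *
servo_line(W(-.10,.0015,.05),Q,rate=.15)
servo_line(W(-.05,.0015,.05),Q,rate=.06)
for k in range(3):
    r=servo_line(W(-.008,.0015,.05),Q,rate=.02,contact_N=14)
    p=np.array(current_position());print(r,np.round(loc(p[None],O),4),np.round(current_force(),2))
    if not r or loc(p[None],O)[0,0]>-.022: break
servo_line(W(-.08,.0015,.05),rate=.1);servo_line(W(-.08,.0015,.2),rate=.25)
move_gripper(0)
servo_line(W(-.034,-.25,.2),Q,rate=.25)
print(current_clock())
for n in("top","side"):
    c=capture(n);cv2.imwrite(f"pics/{n}3.png",c["image"][110:290,180:480])
    L=loc(cloud(c,np.ones((400,640),bool)),O);m=(L[:,2]>.077)&(L[:,2]<.095)&(abs(L[:,1])<.055)&(L[:,0]>-.07)&(L[:,0]<.13)
    print(n,m.sum(),np.round(np.percentile(L[m],[1,50,99],axis=0),4).tolist(),cv2.minAreaRect(L[m][:,:2].astype(np.float32)))
a=cv2.imread("pics/top3.png");b=cv2.imread("pics/side3.png");cv2.imwrite("pics/both3.png",cv2.resize(np.hstack([a,b]),(800,240)))
```

```text
True [[-0.019   0.0011  0.0492]] [ 0.48 -0.34 -0.07]
18.3
top 951 [[-0.0065, -0.0316, 0.0807], [0.0474, 0.0029, 0.0855], [0.1019, 0.0371, 0.0902]] ((0.048008281737565994, 0.003005780279636383), (0.11054857075214386, 0.07015909254550934), 0.016463015228509903)
side 600 [[-0.0047, -0.0346, 0.0777], [0.0499, -0.0033, 0.085], [0.1038, 0.0365, 0.0883]] ((0.049140021204948425, 0.0007761456072330475), (0.1108473539352417, 0.07574955374002457), 0.016130324453115463)
```

View pics/both3.png

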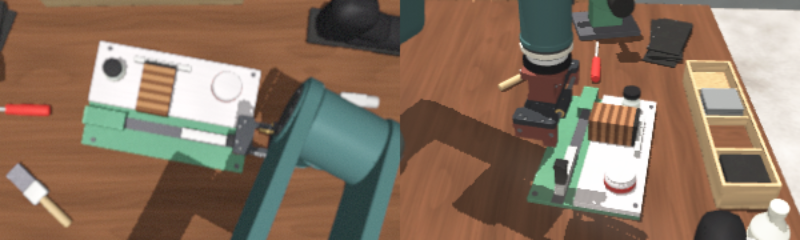

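Run:
```python
from h import *
f=lambda: (np.round(loc(np.array(current_position())[None],O)[0],4).tolist(), round(float(np.array(current_force())[:2]@ey),2))
servo_line(W(-.034,-.25,.06),Q,rate=.15)
print(f())
print(servo_line(W(-.034,-.10,.06),Q,rate=.025,contact_N=12),f())
```

```text
([-0.0334, -0.2501, 0.0606], -0.07)
False ([-0.034, -0.1, 0.06], -4.23)
```

Run:
```python
from h import *
f=lambda: (np.round(loc(np.array(current_position())[None],O)[0],4).tolist(), round(float(np.array(current_force())[:2]@ey),2))
for y in (-.08,-.06,-.04,-.02,0,.012):
    r=servo_line(W(-.034,y,.06),Q,rate=.01,contact_N=9);print(r,f(),current_clock())
    if r: break
```

```text
False ([-0.034, -0.08, 0.06], -3.42) 27.7833
False ([-0.034, -0.06, 0.06], -3.19) 29.9333
False ([-0.034, -0.04, 0.06], -3.14) 32.0833
False ([-0.034, -0.0202, 0.06], -5.42) 34.2333
True ([-0.034, -0.0131, 0.0599], -2.68) 35.2583
```

Run:
```python
from h import *
f=lambda: (np.round(loc(np.array(current_position())[None],O)[0],4).tolist(), round(float(np.array(current_force())[:2]@ey),2))
r=servo_line(W(-.034,-.009,.06),Q,rate=.004,contact_N=11);print(r,f(),current_clock())
servo_line(W(-.034,-.05,.06),rate=.05);servo_line(W(-.034,-.06,.2),rate=.2);servo_line(W(-.034,-.25,.22),rate=.25)
for n in("top","side"):
    c=capture(n);cv2.imwrite(f"pics/{n}4.png",c["image"][110:290,180:480])
    L=loc(cloud(c,np.ones((400,640),bool)),O);m=(L[:,2]>.077)&(L[:,2]<.095)&(abs(L[:,1])<.055)
    for k,mm in(("heel",m&(L[:,0]>-.012)&(L[:,0]<.13)),("grip",m&(L[:,0]>-.06)&(L[:,0]<-.016))):
        print(n,k,np.round(np.percentile(L[mm],[1,50,99],axis=0),4).tolist(),cv2.minAreaRect(L[mm][:,:2].astype(np.float32))[2])
a=cv2.imread("pics/top4.png");b=cv2.imread("pics/side4.png");cv2.imwrite("pics/both4.png",cv2.resize(np.hstack([a,b]),(800,240)))
print(current_clock())
```

```text
True ([-0.0342, -0.0132, 0.0597], -1.49) 35.9917
top heel [[-0.0064, -0.0317, 0.0809], [0.0474, 0.0027, 0.0855], [0.1018, 0.0371, 0.09]] 0.06298289448022842
top grip [[-0.0476, -0.0011, 0.0831], [-0.0343, 0.0119, 0.0868], [-0.0206, 0.0259, 0.0941]] 1.6120190620422363
side heel [[-0.0045, -0.0347, 0.0777], [0.0499, -0.0038, 0.0851], [0.104, 0.0366, 0.0881]] 89.52037811279297
side grip [[-0.0448, -0.0043, 0.0774], [-0.0315, 0.0067, 0.0866], [-0.0184, 0.024, 0.0898]] 12.236638069152832
38.7417
```

View pics/both4.png

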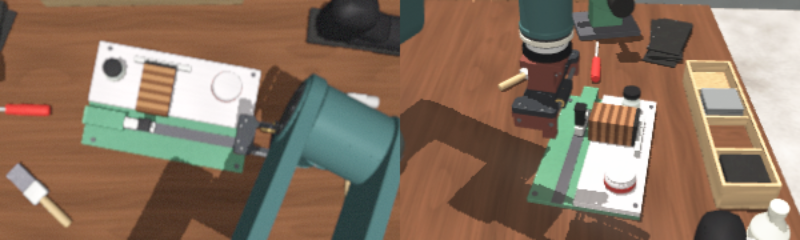

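The second push met the stop at the same place, the blank is still square to the backstop, and the arm is clear of everything.

```bash
python3 -c "
from bench import *
print(close_job())"
```

```text
the job is handed in; nothing more can be done
None
```

I handed the job in at about 39 s: the blank lies square against the backstop, the slide is home on its end stop (felt twice at the same place), and the arm is clear. The simulator returned no verdict.

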